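# Set the grind of the deli's pepper mill and cap it

## Robot

A 6-joint arm with a two-finger parallel gripper is mounted at the origin on the work surface. World frame = base frame: x ahead of the robot, y to its left, z up, the work surface at z = 0. Lengths are in m, angles in rad, forces in N, time in s.
With the tool pointing down it reaches from about 0.35 to 0.975 m from the base axis. Payload 17.4 kg.
Tool frame: the origin (TCP) lies on the centre line of the jaws, within the pads' length; the fingertips stand 19 mm ahead of it and the grasp point (between the pads) is the TCP; z points along the fingers, y is the line along which they close (so a half turn about z gives the same grasp; the last joint's range is limited). The gripper opens to 85 mm and grips with 20 to 120 N. Pads are 22 mm wide; open, the fingers measure 114 mm over their backs; the gripper's body (76 mm by 85 mm) begins 54 mm behind the grasp point. The pads swing forward as they close: fully open they stand 13 mm farther back than shut.
Start: joints at [1.072, 0.116, 1.442, -0, 1.584, -0.038], TCP at [0.3, 0.605, 0.25] pointing down, gripper open.
Joint ranges: [-2.83, 2.83], [-0.83, 2.19], [0.07, 2.5], [-1.14, 4.28], [0.01, 3], [-2.97, 2.97]. Speed limits (rad/s): [1.89, 1.89, 2.22, 3.14, 3.14, 3.14].

## Interface

Orientations are given as a rotation vector (axis times angle).
In Python, from station import monitor, cams, ticket gives the robot as it stands. The module is installed in compiled form; this text tells all that it offers.
- The arm moves only by the tool step_arm, never from a script. Its arguments are lists of equal length, an entry for each row: "jaw": the opening, from -1 (shut) to 1 (fully open); "offset": the shift along the tool's x, y, z in units of 25 mm (1.0 is 25 mm), a list of three; "turn": the turn, a rotation vector about the tool's x, y, z in units of 5 degrees (1.0 is 5 degrees), a list of three. A call has 1 to 12 rows; each row is the pose to reach, as a shift and turn from the pose commanded when the call began, along the tool's axes at that moment; what a row does not reach only later rows make up. A row lasts 1/10 s, in which the tool goes at most 50 mm and 8.59 degrees, less where a joint would pass 70% of its speed; a pose out of reach is approached as far as the arm can. A call with a gripper value outside its range is refused whole. The fingers move at their own pace and stop on an object; "force" is the grip in N (left out, the last holds). Time passes only in rows, so rows that repeat a pose let the fingers close. It gives the time, the measured TCP pose, the force, the opening and the grip force at its end, in the units of the state.
- monitor.observe(): the state, without advancing time (a new reading comes with each control period).
- cams.get_image(name): name is "side" or "top"; returns (picture, depth): 480x640x3 uint8, blue, green, red; 480x640 float32, m along the optical axis (not along the pixel's ray), 0 where there is no reading.
- cams.camera_info(name): a dict with "fx", "fy", "cx", "cy" (pixels), "view" (4x4, takes a point from world to camera coordinates). Camera axes: x right, y down, z forward; pixel columns grow to the right and rows downward; lengths in m; the calibration is good to about 2 mm. A picture is of the moment at which its call begins. camera_info takes no time and is no camera call.
- ticket.sign_off(): hands the job in; it is judged then, once.
The state is a dict: "time_s": time; "joint_pos": joint angles; "dq": joint speeds; "effort": joint torques, N m; "ee_pos": TCP position; "tool_rot": TCP orientation; "contact_force": force on the tool from outside, world axes, zero at the start; "wrist_torque": the same for the moment, N m; "gripper_width": finger opening in m; "gripper_force": force on a finger pad.
Only numpy, scipy, OpenCV 4.12 (cv2) and the standard library are available. Lean on these libraries where they do the work, as an engineer would, in place of code of your own. Each camera call takes 0.05 s, during which the arm holds its last target. There are 200 camera calls.

## Task

Set the pepper mill to a fresh grind: turn the knurled ring on its top clockwise (seen from above) until you feel the burrs touch, gently, without forcing them together, then back the ring off three clicks. Then put the mill's loose black cap back in the ring's mouth, let go and leave everything else where it is.

Things in the scene. Friction and masses are not known exactly. Their poses are not given: they have to be found in the camera images.
- mill: pepper mill, fixed to the counter: steel box 104 x 104 mm on a black foot 130 x 120 mm, round black deck on top at 150 mm with 20 white ticks 18 degrees apart (they help to judge angles, not where the burrs touch); a spout stands out 23 mm at its -x front. Origin: centre of the tower on the counter's surface; z up, the ring's axis.
- ring: grind ring on the mill: knurled aluminium cylinder, outer diameter 60 mm, 36 mm tall, mouth 40 mm diameter, red flush stripe on its -x side; gripped across at any angle from above. Origin: on its axis at its underside, 2 mm above the deck. Turns about z: clockwise from above closes the burrs; 20 clicks a turn (18 degrees each, at most 0.15 N m to pass), settling into the notch when let go near it.
- ring_top (a point): centre of the ring's mouth, level with its upper rim, 188 mm above the counter, 36 mm above the ring's origin.
- upper_burr: upper burr, hidden in the mill, on the ring's axis 55 mm below the ring's underside; each click anticlockwise lifts it 0.06 mm, far too little to measure by its pose. The burrs touch 1 to 5 clicks clockwise of the ring's start (differs each time), exactly on a notch: three clicks back is 54 degrees from first touch.
- lower_burr: lower burr, hidden in the mill, at a height that differs a little each time. Burr gap = upper burr's origin over this one's (z): 0 at first touch, 0.06 mm per click. Past first touch the ring's resistance climbs steadily, well above a click's: about 0.35 N m in all at 4.5 degrees past it, 0.5 N m at 7.5 degrees; going further forces the burrs. 0.2 to 0.35 N m is a clear touch.
- cap: the mill's loose cap, about 0.1 kg, standing upright on the counter on the mill's -y side: black plug 30 mm diameter, 14 mm tall; above it a black disc 54 mm diameter, 6 mm thick; above that a wooden knob 18 mm diameter, 28 mm tall (20 to 48 mm above its origin). Origin: centre of the plug's underside; z up. Put back, the disc rests on the ring's rim, its origin 22 mm above the ring's.
- spice_tin: red tin, 56 mm diameter, 85 mm tall, bystander on the mill's +y side; origin at its underside
- jar: amber jar with steel lid, 64 mm diameter, 85 mm tall, bystander beyond the cap; origin at its underside
- slate_tag: blank black price slate 80 x 55 mm upright in a small wooden foot, 65 mm tall, bystander behind the mill (+x); origin at its underside
- cheese_wheel: small grey-brown cheese wheel, 114 mm diameter, 42 mm tall, bystander on the wooden board (18 mm thick); origin at its underside
- goat_cheese: white goat's cheese, 52 mm diameter, 30 mm tall, bystander on the wooden board; origin at its underside
- bowl: white bowl, 104 mm diameter, 45 mm tall, bystander; origin at its underside

How it is judged:
On the way, in this order (a step that is already met when the one before it is completed fails the run):
1. the ring is turned clockwise until the burrs touch (3 N or more between them) (contact force between upper_burr and lower_burr above 3 N), for 0.1 s.
2. the ring is backed off three clicks from touch (within 0.4 click) (z of upper_burr in the frame of lower_burr between 0.000156 and 0.000204 m), for 0.3 s.
At the end, for the whole second after the job is handed in: The ring stands three clicks open from first burr touch (burr gap 0.18 mm, within 0.4 click = 0.024 mm), and the cap sits upright (within 0.1 rad) and at rest in the ring's mouth, its disc on the rim (origin 22 mm above the ring's origin within 4 mm, within 8 mm of the axis) (all of step 2 and z of cap in the frame of ring between 0.018 and 0.026 m and horizontal distance between cap and ring below 0.008 m and angle between cap's own z axis and vertical below 0.1 rad and linear speed of cap below 0.02 m/s).
It fails at once if the burrs are forced together (over 20 N between them, about 0.5 N m on the ring past touch) (contact force between upper_burr and lower_burr above 20 N).
It fails at once if a bystander (tin, jar, price slate, a cheese, bowl) is moved by more than 30 mm (distance of any of spice_tin, jar, slate_tag, cheese_wheel, goat_cheese, bowl from where it was at the start of the episode above 0.03 m).
It also fails if it takes over 72 s, if anything falls off the work surface, if the arm or the gripper's body presses on something with over 40 N, if the wrist force passes 120 N, or if a joint passes its speed limit or range.

## Working session

There is one attempt and no reset: what is moved stays moved. The work goes in short steps, Python scripts to look and compute and a tool call to move; the robot and the scene stay as the last step left them, time stands still between calls to the robot, and variables do not carry over. Pictures are saved under pics/ and viewed, at most 10 in all, crops included, and the job is handed in when it is done.

Besides the shell and the picture viewer there is one more tool, called after ">>>" by a JSON object that holds its "method" and its "body", one argument or row to a line. step_arm: Moves the arm, as the interface text tells. Its arguments: {"type":"object","properties":{"jaw":{"type":"array","items":{"type":"number"}},"offset":{"type":"array","items":{"type":"array","items":{"type":"number"}}},"turn":{"type":"array","items":{"type":"array","items":{"type":"number"}}},"force":{"type":"number"}},"required":["jaw","offset","turn"]}

```bash
mkdir -p pics; python3 - <<'E'
from station import monitor,cams
import cv2,numpy as np
for n in("top","side"):
    im,d=cams.get_image(n); cv2.imwrite(f"pics/{n}0.png",im); np.savez(f"{n}0.npz",im=im,d=d)
    c=cams.camera_info(n); print(n,c["fx"],c["fy"],c["cx"],c["cy"],np.round(c["view"],3).tolist())
print(monitor.observe())
E
```

```text
top 604.506481588362 604.506481588362 314.14911049546606 238.55649694398878 [[-0.01, -1.0, 0.006, 0.081], [-0.977, 0.008, -0.213, 0.539], [0.213, -0.008, -0.977, 1.368], [0.0, 0.0, 0.0, 1.0]]
side 603.8012086187919 603.8012086187919 314.7873879032012 242.50463691787155 [[0.968, -0.25, -0.019, -0.492], [-0.169, -0.594, -0.787, 0.255], [0.185, 0.765, -0.617, 1.708], [0.0, 0.0, 0.0, 1.0]]
{'time_s': 0.1, 'joint_pos': array([ 1.07218849e+00,  1.16455245e-01,  1.44219149e+00, -5.47018060e-06,
        1.58401327e+00, -3.77586894e-02]), 'dq': array([-0.00021705, -0.00230402, -0.00112677, -0.0022105 ,  0.00279323,
        0.00199239]), 'effort': array([ 1.22152116e-03, -7.33661127e+01, -6.33792901e+01, -1.09062530e-04,
        5.21069916e-03, -1.49925307e-05]), 'ee_pos': array([0.30009088, 0.60445642, 0.2496287 ]), 'tool_rot': array([-7.17447781e-01, -3.05828819e+00,  1.61879108e-03]), 'contact_force': array([ 0.03683729,  0.35085561, -0.32034471]), 'wrist_torque': array([-0.00964408,  0.03157169, -0.04487596]), 'gripper_force': 0.0, 'gripper_width': 0.08558343800411622}
```

View pics/top0.png

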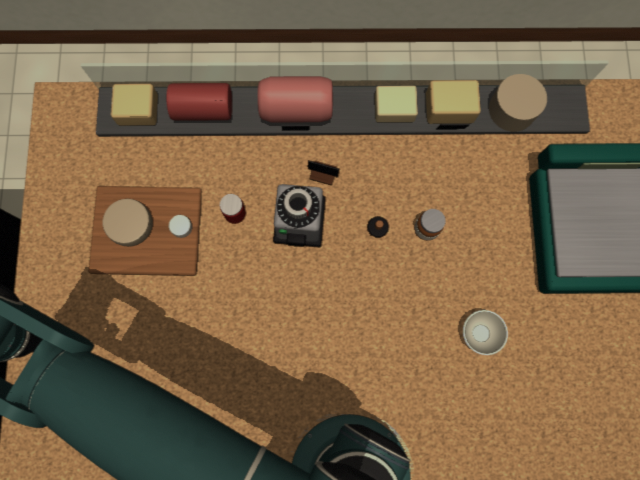

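View pics/side0.png

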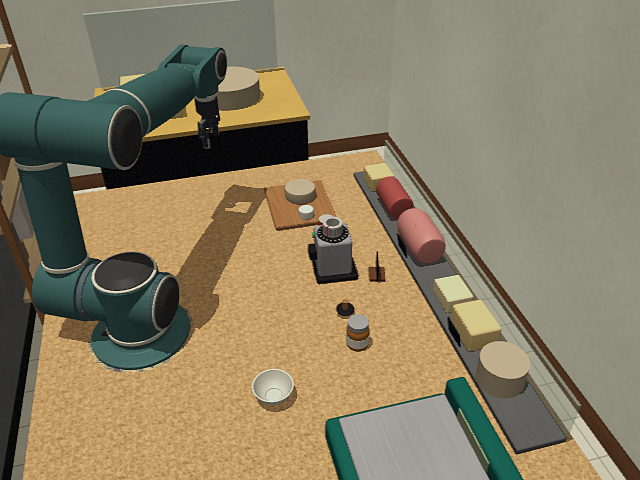

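The top view shows the ring at about (298,203), the cap at (378,227), the jar at (431,222) and the slate at (323,170). In the side view the ring is at (332,226) and the cap at (345,308). Next I measure the ring and cap from depth plus masks.

```bash
cat >h.py <<'E'
import numpy as np,cv2
from station import monitor,cams
def pts(n,d):
    c=cams.camera_info(n);v,u=np.mgrid[:480,:640]
    P=np.stack([(u-c["cx"])/c["fx"]*d,(v-c["cy"])/c["fy"]*d,d,np.ones_like(d)],-1)
    return (P@np.linalg.inv(c["view"]).T)[...,:3]
def ray(n,u,v,z):
    c=cams.camera_info(n);M=np.linalg.inv(c["view"]);r=M[:3,:3]@[(u-c["cx"])/c["fx"],(v-c["cy"])/c["fy"],1]
    return M[:3,3]+r*(z-M[2,3])/r[2]
def pix(n,p):
    c=cams.camera_info(n);q=c["view"]@np.r_[p,1];return c["fx"]*q[0]/q[2]+c["cx"],c["fy"]*q[1]/q[2]+c["cy"]
E
python3 - <<'E'
from h import *
for n,rb,cb in(("top",(265,170,335,250),(360,205,400,245)),("side",(310,205,360,240),(325,290,365,322))):
    f=np.load(n+"0.npz");im,d=f["im"],f["d"];P=pts(n,d)
    def sel(b,lo,hi):
        m=np.zeros(d.shape,bool);m[b[1]:b[3],b[0]:b[2]]=1
        return m&(P[...,2]>lo)&(P[...,2]<hi)&(d>0)
    for nm,b,lo,hi in(("ringtop",rb,.182,.195),("deck",rb,.143,.157),("knobtop",cb,.042,.053),("disc",cb,.014,.026)):
        m=sel(b,lo,hi);q=P[m];
        if len(q)<3: print(n,nm,len(q));continue
        (x,y),r=cv2.minEnclosingCircle(q[:,:2].astype(np.float32))
        v,u=np.nonzero(m)
        print(n,nm,len(q),"mean",q.mean(0).round(4),"circ",round(x,4),round(y,4),round(r,4),"uv",u.mean().round(1),v.mean().round(1),(u.min(),u.max(),v.min(),v.max()))
ims=[cv2.resize(np.load("top0.npz")["im"][165:255,262:342],None,fx=5,fy=5,interpolation=cv2.INTER_CUBIC),
cv2.resize(np.load("top0.npz")["im"][205:250,355:445],None,fx=4,fy=4,interpolation=cv2.INTER_CUBIC)]
o=np.zeros((450,770,3),np.uint8);o[:,:400]=ims[0];o[:180,405:765]=ims[1];s=cv2.resize(np.load("side0.npz")["im"][205:265,300:360+12],None,fx=4,fy=4,interpolation=cv2.INTER_CUBIC);o[200:440,405:405+288]=s
cv2.imwrite("pics/crop0.png",o)
E
```

```text
top ringtop 334 mean [0.5939 0.1114 0.1875] circ 0.5935 0.1109 0.0309 uv 297.9 201.6 (np.int64(285), np.int64(311), np.int64(189), np.int64(215))
top deck 1400 mean [0.5895 0.1117 0.149 ] circ 0.5938 0.1118 0.0679 uv 298.2 208.3 (np.int64(274), np.int64(322), np.int64(184), np.int64(231))
top knobtop 44 mean [ 0.577  -0.0806  0.0481] circ 0.5772 -0.0806 0.0093 uv 379.5 223.7 (np.int64(376), np.int64(383), np.int64(220), np.int64(227))
top disc 292 mean [ 0.5758 -0.0798  0.0197] circ 0.5779 -0.0805 0.0271 uv 377.9 226.9 (np.int64(368), np.int64(389), np.int64(216), np.int64(237))
side ringtop 170 mean [0.5926 0.1088 0.1879] circ 0.5915 0.1129 0.0342 uv 332.1 223.2 (np.int64(322), np.int64(342), np.int64(217), np.int64(230))
side deck 287 mean [0.5893 0.108  0.1503] circ 0.594 0.1182 0.063 uv 331.2 233.7 (np.int64(313), np.int64(350), np.int64(223), np.int64(239))
side knobtop 28 mean [ 0.5752 -0.0813  0.0474] circ 0.5731 -0.0791 0.0106 uv 344.4 301.8 (np.int64(342), np.int64(347), np.int64(299), np.int64(305))
side disc 160 mean [ 0.5744 -0.0845  0.0205] circ 0.5761 -0.081 0.0281 uv 344.4 309.4 (np.int64(336), np.int64(353), np.int64(303), np.int64(315))
```

View pics/crop0.png

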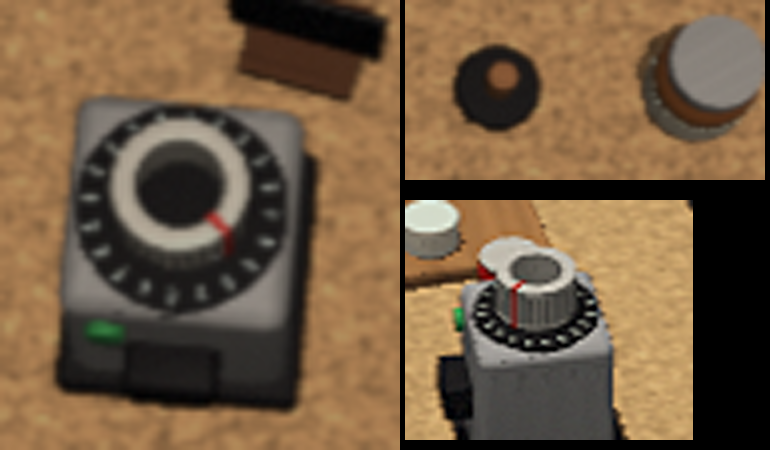

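The crop shows the ring's red stripe pointing to -x/-y and nothing leaning on the cap. Ring: (0.593, 0.111), top at z 0.188, radius about 30 mm. Cap: (0.577, -0.081), knob top at 0.048. Both agree with the sizes given.

```bash
cat >>h.py <<'E'
from scipy.spatial.transform import Rotation as R
def to(p):
    s=monitor.observe();r=R.from_rotvec(s["tool_rot"]);Rz=r.as_matrix()
    # tilt correction: bring tool z to straight down
    ax=np.cross(Rz[:,2],[0,0,-1])
    print("t",s["time_s"],"pos",s["ee_pos"].round(4),"q",s["joint_pos"].round(3),"offset",(r.inv().apply(np.array(p)-s["ee_pos"])/.025).round(3),"tilt turn",(r.inv().apply(ax)/np.radians(5)).round(3),"F",s["contact_force"].round(2),"T",s["wrist_torque"].round(3),"w",s["gripper_width"],"tooly",Rz[:,1].round(3))
E
python3 -c "
from h import *
to([.593,.111,.25])"
```

```text
t 0.1 pos [0.3001 0.6045 0.2496] q [ 1.072  0.116  1.442 -0.     1.584 -0.038] offset [-1.9272e+01 -1.2469e+01 -2.0000e-03] tilt turn [-0.012 -0.     0.   ] F [ 0.04  0.35 -0.32] T [-0.01   0.032 -0.045] w 0.08558343800411622 tooly [ 0.445  0.896 -0.001]
```

>>> {"method": "step_arm", "body": {
  "jaw": [1,1,1,1,1,1,1,1,1,1,1,1],
  "offset": [
    [-19.27,-12.47,0],
    [-19.27,-12.47,0],
    [-19.27,-12.47,0],
    [-19.27,-12.47,0],
    [-19.27,-12.47,0],
    [-19.27,-12.47,0],
    [-19.27,-12.47,0],
    [-19.27,-12.47,0],
    [-19.27,-12.47,0],
    [-19.27,-12.47,0],
    [-19.27,-12.47,0],
    [-19.27,-12.47,0]
  ],
  "turn": [
    [0,0,0],
    [0,0,0],
    [0,0,0],
    [0,0,0],
    [0,0,0],
    [0,0,0],
    [0,0,0],
    [0,0,0],
    [0,0,0],
    [0,0,0],
    [0,0,0],
    [0,0,0]
  ]
}}

```text
time_s: 1.3
ee_pos: [0.5942, 0.1078, 0.2498]
tool_rot: [-0.721, -3.057, 0.001]
contact_force: [0.2, 0.6, 0.5]
gripper_width: 0.0857
gripper_force: 0.0
```

```bash
python3 -c "
from h import *
to([.593,.111,.178])"
```

```text
t 1.3 pos [0.5942 0.1078 0.2498] q [ 1.370e-01 -3.800e-02  1.601e+00 -1.000e-03  1.579e+00 -9.700e-01] offset [0.1   0.095 2.871] tilt turn [-0.009 -0.002  0.   ] F [0.16 0.64 0.51] T [-0.003 -0.045  0.013] w 0.08570967646775111 tooly [ 0.447  0.895 -0.001]
```

>>> {"method": "step_arm", "body": {
  "jaw": [1,1,1],
  "offset": [
    [0,0,0],
    [0,0,0],
    [0,0,0]
  ],
  "turn": [
    [0,0,0],
    [0,0,0],
    [0,0,0]
  ]
}}

```text
time_s: 1.6
ee_pos: [0.5926, 0.1119, 0.2501]
tool_rot: [-0.716, -3.058, -0.0]
contact_force: [-0.1, -0.7, 0.5]
gripper_width: 0.0856
gripper_force: 0.0
```

```bash
python3 -c "
from h import *
to([.593,.111,.178])"
```

```text
t 1.6 pos [0.5926 0.1119 0.2501] q [ 0.144 -0.04   1.602  0.     1.58  -0.966] offset [-0.03  -0.025  2.886] tilt turn [-0.001 -0.004  0.   ] F [-0.14 -0.68  0.53] T [0.039 0.007 0.005] w 0.08558574096221314 tooly [ 0.444  0.896 -0.   ]
```

>>> {"method": "step_arm", "body": {
  "jaw": [1,1,1,1,1,1,1],
  "offset": [
    [-0.01,-0.01,1],
    [-0.01,-0.01,2],
    [-0.02,-0.02,2.6],
    [-0.02,-0.02,2.88],
    [-0.02,-0.02,2.88],
    [-0.02,-0.02,2.88],
    [-0.02,-0.02,2.88]
  ],
  "turn": [
    [0,0,0],
    [0,0,0],
    [0,0,0],
    [0,0,0],
    [0,0,0],
    [0,0,0],
    [0,0,0]
  ]
}}

```text
time_s: 2.3
ee_pos: [0.5936, 0.1106, 0.1795]
tool_rot: [0.717, 3.057, 0.001]
contact_force: [-0.6, -0.4, -0.5]
gripper_width: 0.0852
gripper_force: 0.0
```

```bash
python3 -c "
from h import *
to([.593,.111,.178])
im,d=cams.get_image('top');cv2.imwrite('pics/t1.png',cv2.resize(im[150:270,220:380],None,fx=4,fy=4,interpolation=cv2.INTER_CUBIC))
im,d=cams.get_image('side');cv2.imwrite('pics/s1.png',cv2.resize(im[150:300,260:420],None,fx=4,fy=4,interpolation=cv2.INTER_CUBIC))"
```

```text
t 2.3 pos [0.5936 0.1106 0.1795] q [ 0.142 -0.011  1.689 -0.     1.462 -0.968] offset [0.03  0.003 0.062] tilt turn [0.01  0.015 0.   ] F [-0.63 -0.41 -0.45] T [ 0.053 -0.034  0.012] w 0.08519730062379352 tooly [0.445 0.896 0.001]
```

View pics/s1.png

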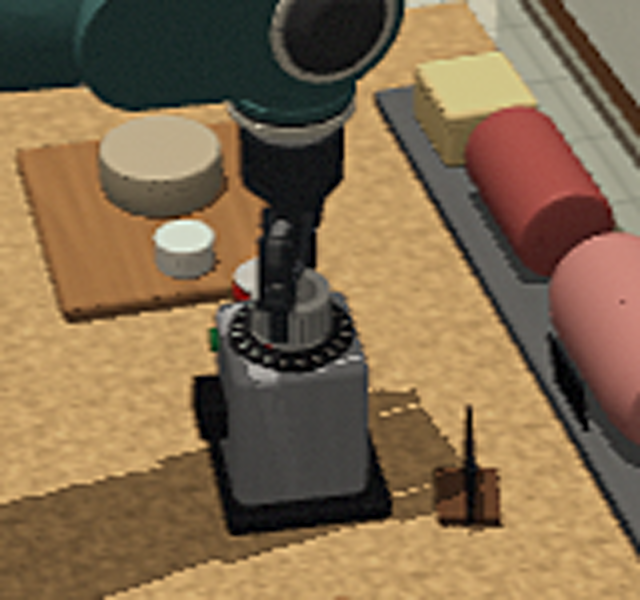

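The fingers straddle the ring (around crop pixel (290,310)) and nothing touches. I'll grip now.

>>> {"method": "step_arm", "body": {
  "jaw": [0.6,0.5,0.4,0.3,0.2,0.1,0,0,0,0],
  "offset": [
    [0,0,0],
    [0,0,0],
    [0,0,0],
    [0,0,0],
    [0,0,0],
    [0,0,0],
    [0,0,0],
    [0,0,0],
    [0,0,0],
    [0,0,0]
  ],
  "turn": [
    [0,0,0],
    [0,0,0],
    [0,0,0],
    [0,0,0],
    [0,0,0],
    [0,0,0],
    [0,0,0],
    [0,0,0],
    [0,0,0],
    [0,0,0]
  ],
  "force": 40
}}

```text
time_s: 3.4
ee_pos: [0.5943, 0.1119, 0.1799]
tool_rot: [0.715, 3.056, 0.006]
contact_force: [6.0, 11.9, 6.4]
gripper_width: 0.0592
gripper_force: 41.8
```

```bash
python3 -c "
from h import *
to([.593,.111,.178]);print(monitor.observe())"
```

```text
t 3.4 pos [0.5943 0.1119 0.1799] q [ 0.143 -0.011  1.688  0.003  1.46  -0.968] offset [ 0.029 -0.057  0.077] tilt turn [ 0.052  0.024 -0.   ] F [ 6.   11.9   6.44] T [ 2.049 -0.932 -0.004] w 0.05920299379737605 tooly [0.444 0.896 0.005]
{'time_s': 3.4, 'joint_pos': array([ 0.14287718, -0.01127954,  1.68819927,  0.0025313 ,  1.46037021,
       -0.96819916]), 'dq': array([-2.19937011e-03,  8.06121210e-06,  1.09661671e-03, -5.69225864e-04,
       -1.46701460e-03, -1.23950777e-03]), 'effort': array([-6.58250436e+00, -5.69999242e+01, -5.45089102e+01, -3.17228995e+00,
        2.09634729e+00,  1.71148138e-03]), 'ee_pos': array([0.59428362, 0.11194267, 0.1799272 ]), 'tool_rot': array([0.71549662, 3.05585022, 0.00613668]), 'contact_force': array([ 6.00101393, 11.89717623,  6.44410041]), 'wrist_torque': array([ 2.04910583, -0.93159064, -0.00401745]), 'gripper_force': 41.78002095781267, 'gripper_width': 0.05920299379737605}
```

>>> {"method": "step_arm", "body": {
  "jaw": [0,0,0,0],
  "offset": [
    [0,0.06,0],
    [0,0.06,0],
    [0,0.06,0],
    [0,0.06,0]
  ],
  "turn": [
    [0,0,0],
    [0,0,0],
    [0,0,0],
    [0,0,0]
  ]
}}

```text
time_s: 3.8
ee_pos: [0.5944, 0.1121, 0.1799]
tool_rot: [0.717, 3.057, 0.002]
contact_force: [0.0, 1.9, 9.5]
gripper_width: 0.0594
gripper_force: 42.1
```

```bash
cat >>h.py <<'E'
Y0=None
def st():
    s=monitor.observe();M=R.from_rotvec(s["tool_rot"]);F=s["contact_force"];y=M.as_matrix()[:,1]
    print("t",s["time_s"],"p",s["ee_pos"].round(4),"yaw_deg",np.degrees(np.arctan2(y[1],y[0])).round(2),"Ftool",M.inv().apply(F).round(2),"Tz",s["wrist_torque"][2].round(3),"q6",s["joint_pos"][5].round(4),s["effort"][5].round(3),"w",s["gripper_width"].round(4),s["gripper_force"].round(1))
E
python3 -c "
from h import *
st()"
```

```text
Traceback (most recent call last):
  File "h.py", line 21, in st
    print("t",s["time_s"],"p",s["ee_pos"].round(4),"yaw_deg",np.degrees(np.arctan2(y[1],y[0])).round(2),"Ftool",M.inv().apply(F).round(2),"Tz",s["wrist_torque"][2].round(3),"q6",s["joint_pos"][5].round(4),s["effort"][5].round(3),"w",s["gripper_width"].round(4),s["gripper_force"].round(1))
                                                                                                                                                                                                                                         ^^^^^^^^^^^^^^^^^^^^^^^^
AttributeError: 'float' object has no attribute 'round'
```

>>> {"method": "step_arm", "body": {
  "jaw": [0,0,0,0,0],
  "offset": [
    [0,0,0],
    [0,0,0],
    [0,0,0],
    [0,0,0],
    [0,0,0]
  ],
  "turn": [
    [0,0,0.4],
    [0,0,0.8],
    [0,0,0.8],
    [0,0,0.8],
    [0,0,0.8]
  ]
}}

```text
time_s: 4.3
ee_pos: [0.5944, 0.1121, 0.1799]
tool_rot: [0.823, 3.03, 0.002]
contact_force: [-1.5, 1.6, 9.6]
gripper_width: 0.0595
gripper_force: 42.0
```

```bash
python3 -c "
from h import *
st()"
```

```text
Traceback (most recent call last):
  File "h.py", line 21, in st
    print("t",s["time_s"],"p",s["ee_pos"].round(4),"yaw_deg",np.degrees(np.arctan2(y[1],y[0])).round(2),"Ftool",M.inv().apply(F).round(2),"Tz",s["wrist_torque"][2].round(3),"q6",s["joint_pos"][5].round(4),s["effort"][5].round(3),"w",s["gripper_width"].round(4),s["gripper_force"].round(1))
                                                                                                                                                                                                                                         ^^^^^^^^^^^^^^^^^^^^^^^^
AttributeError: 'float' object has no attribute 'round'
```

```bash
sed -i 's/s\["gripper_width"\].round(4),s\["gripper_force"\].round(1)/s["gripper_width"],s["gripper_force"]/' h.py; python3 -c "
from h import *
st()
for v in((.717,3.057,.002),(.823,3.03,.002)): y=R.from_rotvec(v).as_matrix()[:,1];print(np.degrees(np.arctan2(y[1],y[0])))"
```

```text
t 4.3 p [0.5944 0.1121 0.1799] yaw_deg 59.6 Ftool [ 2.1   0.6  -9.61] Tz -0.019 q6 -0.8963 0.025 w 0.059529080023526096 42.04990399070084
63.60051758560939
59.608267457203375
```

>>> {"method": "step_arm", "body": {
  "jaw": [0,0,0,0],
  "offset": [
    [0,0,0],
    [0,0,0],
    [0,0,0],
    [0,0,0]
  ],
  "turn": [
    [0,0,0.4],
    [0,0,0.8],
    [0,0,0.8],
    [0,0,0.8]
  ]
}}

```text
time_s: 4.7
ee_pos: [0.5943, 0.1121, 0.1799]
tool_rot: [0.929, 2.999, 0.002]
contact_force: [-2.4, 0.9, 9.1]
gripper_width: 0.0594
gripper_force: 42.0
```

```bash
python3 -c "
from h import *
st()"
```

```text
t 4.7 p [0.5943 0.1121 0.1799] yaw_deg 55.6 Ftool [ 2.49 -0.62 -9.05] Tz 0.017 q6 -0.8264 0.054 w 0.05943843180038628 42.03385669738054
```

>>> {"method": "step_arm", "body": {
  "jaw": [0,0,0,0,0],
  "offset": [
    [0,0,0],
    [0,0,0],
    [0,0,0],
    [0,0,0],
    [0,0,0]
  ],
  "turn": [
    [0,0,0.4],
    [0,0,0.8],
    [0,0,1.2],
    [0,0,1.2],
    [0,0,1.2]
  ]
}}

```text
time_s: 5.2
ee_pos: [0.5943, 0.112, 0.1799]
tool_rot: [1.084, 2.947, 0.002]
contact_force: [-2.1, 0.3, 10.4]
gripper_width: 0.0593
gripper_force: 42.0
```

```bash
python3 -c "
from h import *
st()
im,d=cams.get_image('top');cv2.imwrite('pics/t2.png',cv2.resize(im[165:255,262:342],None,fx=5,fy=5,interpolation=cv2.INTER_CUBIC))
im,d=cams.get_image('side');cv2.imwrite('pics/s2.png',cv2.resize(im[190:250,290:370],None,fx=7,fy=7,interpolation=cv2.INTER_CUBIC))"
```

```text
t 5.2 p [0.5943 0.112  0.1799] yaw_deg 49.59 Ftool [  1.77  -1.11 -10.39] Tz -0.073 q6 -0.7216 -0.022 w 0.05928390339155003 42.00685551390052
```

View pics/s2.png

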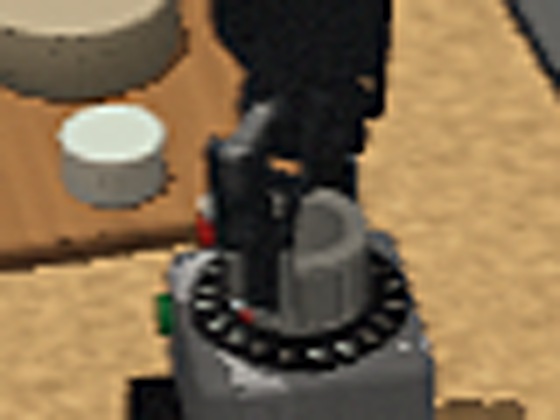

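The ring turns with the gripper: its stripe foot is now at about side pixel (325,235), having moved toward -x. Next I go 3.5° past the first notch.

>>> {"method": "step_arm", "body": {
  "jaw": [0,0,0,0,0,0],
  "offset": [
    [0,0,0],
    [0,0,0],
    [0,0,0],
    [0,0,0],
    [0,0,0],
    [0,0,0]
  ],
  "turn": [
    [0,0,0.4],
    [0,0,0.8],
    [0,0,1.2],
    [0,0,1.6],
    [0,0,1.6],
    [0,0,1.6]
  ]
}}

```text
time_s: 5.9
ee_pos: [0.5942, 0.1119, 0.1799]
tool_rot: [1.287, 2.864, 0.001]
contact_force: [-4.4, -0.2, 11.1]
gripper_width: 0.0594
gripper_force: 42.1
```

```bash
python3 -c "
from h import *
st()"
```

```text
t 5.9 p [0.5942 0.1119 0.1799] yaw_deg 41.59 Ftool [  2.73  -3.44 -11.09] Tz 0.005 q6 -0.582 0.106 w 0.059428325797177044 42.12783236056566
```

>>> {"method": "step_arm", "body": {
  "jaw": [0,0,0,0,0,0,0,0,0,0,0],
  "offset": [
    [0,0,0],
    [0,0,0],
    [0,0,0],
    [0,0,0],
    [0,0,0],
    [0,0,0],
    [0,0,0],
    [0,0,0],
    [0,0,0],
    [0,0,0],
    [0,0,0]
  ],
  "turn": [
    [0,0,0.4],
    [0,0,0.8],
    [0,0,1.2],
    [0,0,1.6],
    [0,0,2.0],
    [0,0,2.4],
    [0,0,2.8],
    [0,0,3.2],
    [0,0,3.6],
    [0,0,3.6],
    [0,0,3.6]
  ]
}}

```text
time_s: 7.0
ee_pos: [0.594, 0.1117, 0.1799]
tool_rot: [1.72, 2.628, 0.001]
contact_force: [-6.8, -1.3, 11.7]
gripper_width: 0.0593
gripper_force: 42.3
```

```bash
python3 -c "
from h import *
st()"
```

```text
t 7.0 p [0.594  0.1117 0.1799] yaw_deg 23.6 Ftool [  1.54  -6.72 -11.75] Tz 0.234 q6 -0.2681 0.303 w 0.05925994451985402 42.331253942102194
```

>>> {"method": "step_arm", "body": {
  "jaw": [0,0,0],
  "offset": [
    [0,0,0],
    [0,0,0],
    [0,0,0]
  ],
  "turn": [
    [0,0,0],
    [0,0,0],
    [0,0,0]
  ]
}}

```text
time_s: 7.3
ee_pos: [0.594, 0.1117, 0.1798]
tool_rot: [1.72, 2.628, 0.001]
contact_force: [-6.3, -1.4, 12.5]
gripper_width: 0.0595
gripper_force: 42.3
```

```bash
python3 -c "
from h import *
st()"
```

```text
t 7.3 p [0.594  0.1117 0.1798] yaw_deg 23.61 Ftool [  1.23  -6.37 -12.53] Tz 0.251 q6 -0.2682 0.224 w 0.059534707589932435 42.33164068311453
```

>>> {"method": "step_arm", "body": {
  "jaw": [0,0,0,0],
  "offset": [
    [0,0,0],
    [0,0,0],
    [0,0,0],
    [0,0,0]
  ],
  "turn": [
    [0,0,0.1],
    [0,0,0.2],
    [0,0,0.2],
    [0,0,0.2]
  ]
}}

```text
time_s: 7.7
ee_pos: [0.594, 0.1117, 0.1799]
tool_rot: [1.742, 2.613, 0.001]
contact_force: [-6.8, -2.4, 11.6]
gripper_width: 0.0596
gripper_force: 42.4
```

```bash
python3 -c "
from h import *
st()"
```

```text
t 7.7 p [0.594  0.1117 0.1799] yaw_deg 22.61 Ftool [  0.45  -7.21 -11.56] Tz 0.253 q6 -0.2507 0.287 w 0.05963771562144617 42.36490814946592
```

Torque is about 0.25 N m, steady at 4–5° past the second notch, against about 0.00 at the same phase one notch earlier. That is a clear touch at 36° from the start. I back off to three clicks, 59° back from here.

>>> {"method": "step_arm", "body": {
  "jaw": [0,0,0,0,0,0,0,0,0,0,0,0],
  "offset": [
    [0,0,0],
    [0,0,0],
    [0,0,0],
    [0,0,0],
    [0,0,0],
    [0,0,0],
    [0,0,0],
    [0,0,0],
    [0,0,0],
    [0,0,0],
    [0,0,0],
    [0,0,0]
  ],
  "turn": [
    [0,0,-0.8],
    [0,0,-1.6],
    [0,0,-2.4],
    [0,0,-3.2],
    [0,0,-4.0],
    [0,0,-4.8],
    [0,0,-5.6],
    [0,0,-6.4],
    [0,0,-7.2],
    [0,0,-8.0],
    [0,0,-8.8],
    [0,0,-9.6]
  ]
}}

```text
time_s: 8.9
ee_pos: [0.5944, 0.1122, 0.1799]
tool_rot: [0.524, 3.095, 0.002]
contact_force: [-0.9, 3.6, 9.6]
gripper_width: 0.0596
gripper_force: 42.0
```

```bash
python3 -c "
from h import *
st()"
```

```text
t 8.9 p [0.5944 0.1122 0.1799] yaw_deg 70.77 Ftool [ 2.02  3.15 -9.63] Tz -0.08 q6 -1.0911 1.77 w 0.05958551451144233 41.959890676662326
```

>>> {"method": "step_arm", "body": {
  "jaw": [0,0,0,0,0,0,0],
  "offset": [
    [0,0,0],
    [0,0,0],
    [0,0,0],
    [0,0,0],
    [0,0,0],
    [0,0,0],
    [0,0,0]
  ],
  "turn": [
    [0,0,-0.8],
    [0,0,-1.6],
    [0,0,-2.2],
    [0,0,-2.2],
    [0,0,-2.2],
    [0,0,-2.2],
    [0,0,-2.2]
  ]
}}

```text
time_s: 9.6
ee_pos: [0.5945, 0.1124, 0.1799]
tool_rot: [0.229, 3.131, 0.002]
contact_force: [-0.3, 4.1, 9.5]
gripper_width: 0.0591
gripper_force: 42.0
```

```bash
python3 -c "
from h import *
st()"
```

```text
t 9.6 p [0.5945 0.1124 0.1799] yaw_deg 81.62 Ftool [ 0.88  4.   -9.52] Tz 0.048 q6 -1.2803 0.044 w 0.059120312255137614 42.022519363090396
```

Near zero torque at exactly 54° from touch. I release and rise.

>>> {"method": "step_arm", "body": {
  "jaw": [0.5,0.7,1,1,1,1,1,1,1,1],
  "offset": [
    [0,0,0],
    [0,0,0],
    [0,0,0],
    [0,0,0],
    [0,0,0],
    [0,0,-0.7],
    [0,0,-1.8],
    [0,0,-3],
    [0,0,-3],
    [0,0,-3]
  ],
  "turn": [
    [0,0,0],
    [0,0,0],
    [0,0,0],
    [0,0,0],
    [0,0,0],
    [0,0,0],
    [0,0,0],
    [0,0,0],
    [0,0,0],
    [0,0,0]
  ]
}}

```text
time_s: 10.6
ee_pos: [0.5941, 0.1118, 0.2549]
tool_rot: [0.23, 3.131, 0.001]
contact_force: [-0.3, -0.1, -0.6]
gripper_width: 0.0856
gripper_force: 0.0
```

```bash
python3 -c "
from h import *
st();to([.5765,-.081,.12])"
```

```text
t 10.6 p [0.5941 0.1118 0.2549] yaw_deg 81.6 Ftool [ 0.32 -0.1   0.65] Tz 0.038 q6 -1.2803 -0.0 w 0.08557699739228646 0.0
t 10.6 pos [0.5941 0.1118 0.2549] q [ 0.144 -0.039  1.594 -0.     1.585 -1.28 ] offset [-0.419 -7.737  5.391] tilt turn [ 0.006  0.021 -0.   ] F [-0.33 -0.05 -0.65] T [-0.034 -0.044  0.038] w 0.08557699739228646 tooly [0.146 0.989 0.001]
```

>>> {"method": "step_arm", "body": {
  "jaw": [1,1,1,1,1,1,1,1,1,1,1,1],
  "offset": [
    [-0.1,-1.5,0],
    [-0.2,-3.4,0],
    [-0.3,-5.3,0],
    [-0.44,-7,0],
    [-0.44,-7.69,0],
    [-0.44,-7.69,1.5],
    [-0.44,-7.69,3],
    [-0.44,-7.69,4.5],
    [-0.44,-7.69,5.4],
    [-0.44,-7.69,5.4],
    [-0.44,-7.69,5.4],
    [-0.44,-7.69,5.4]
  ],
  "turn": [
    [0,0,0],
    [0,0,0],
    [0,0,0],
    [0,0,0],
    [0,0,0],
    [0,0,0],
    [0,0,0],
    [0,0,0],
    [0,0,0],
    [0,0,0],
    [0,0,0],
    [0,0,0]
  ]
}}

```text
time_s: 11.8
ee_pos: [0.5774, -0.0799, 0.1201]
tool_rot: [0.23, 3.131, -0.0]
contact_force: [-0.1, 0.4, 0.2]
gripper_width: 0.085
gripper_force: 0.0
```

```bash
python3 - <<'E'
from h import *
to([.577,-.080,.044])
im,d=cams.get_image("top");P=pts("top",d)
m=np.zeros(d.shape,bool);m[165:240,265:335]=1
q=P[m&(P[...,2]>.182)&(P[...,2]<.195)];print(q.mean(0),len(q))
def stripe(im):
    b=im.astype(int);r=(b[...,2]>b[...,1]+50)&(b[...,2]>b[...,0]+50)&m
    v,u=np.nonzero(r);return u,v
for a in(np.load("top0.npz")["im"],im):
    u,v=stripe(a);print(len(u),[(int(x),int(y)) for x,y in zip(u,v)])
    X=np.array([ray("top",x,y,.188)[:2] for x,y in zip(u,v)])-[.593,.1109]
    k=np.hypot(*X.T)<.0305
    print(np.degrees(np.arctan2(*(X[k].mean(0)[::-1]))),k.sum())
o=np.hstack([cv2.resize(x[165:255,262:342],None,fx=4.8,fy=4.8,interpolation=cv2.INTER_CUBIC) for x in(np.load("top0.npz")["im"],im)])
cv2.imwrite("pics/c3.png",o)
E
```

```text
t 11.8 pos [ 0.5774 -0.0799  0.1201] q [-0.181 -0.019  1.796  0.     1.363 -1.606] offset [ 0.022 -0.007  3.045] tilt turn [-0.     0.023 -0.   ] F [-0.11  0.36  0.16] T [ 0.014 -0.043  0.002] w 0.08497431915315821 tooly [ 0.146  0.989 -0.   ]
[0.59322663 0.11134061 0.18784625] 334
12 [(303, 208), (304, 208), (305, 208), (304, 209), (305, 209), (306, 209), (305, 210), (306, 210), (307, 210), (306, 211), (307, 211), (307, 212)]
-138.08963829560906 12
13 [(305, 205), (306, 205), (305, 206), (306, 206), (307, 206), (308, 206), (307, 207), (308, 207), (309, 207), (310, 207), (308, 208), (309, 208), (310, 208)]
-117.99830568881482 13
```

View pics/c3.png

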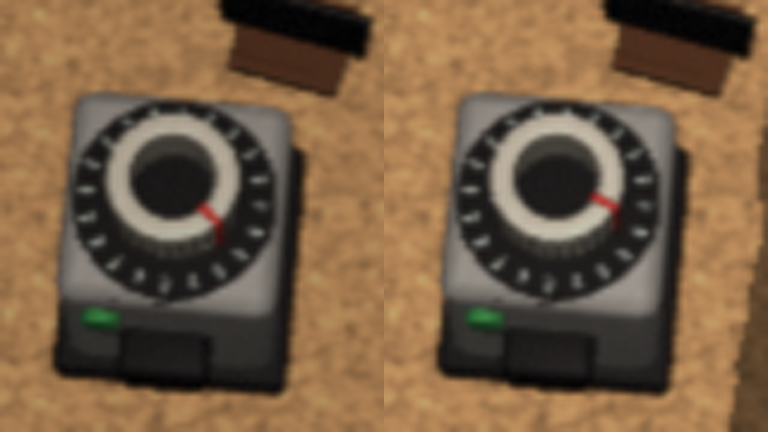

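Left is the start, right is now. The stripe went from -138° to -118°, about one click anticlockwise of the start, as expected: two in, three out. Now the cap.

>>> {"method": "step_arm", "body": {
  "jaw": [1,1,1,1,1,0.5,0.2,-0.2,-0.6,-0.8,-1,-1],
  "offset": [
    [0,0,1],
    [0,0,2],
    [0,0,2.7],
    [0,0,3.04],
    [0,0,3.04],
    [0,0,3.04],
    [0,0,3.04],
    [0,0,3.04],
    [0,0,3.04],
    [0,0,3.04],
    [0,0,3.04],
    [0,0,3.04]
  ],
  "turn": [
    [0,0,0],
    [0,0,0],
    [0,0,0],
    [0,0,0],
    [0,0,0],
    [0,0,0],
    [0,0,0],
    [0,0,0],
    [0,0,0],
    [0,0,0],
    [0,0,0],
    [0,0,0]
  ],
  "force": 30
}}

```text
time_s: 13.05
ee_pos: [0.5769, -0.08, 0.0427]
tool_rot: [0.23, 3.133, -0.0]
contact_force: [-0.7, 0.9, 4.9]
gripper_width: 0.0166
gripper_force: 29.6
```

>>> {"method": "step_arm", "body": {
  "jaw": [-1,-1,-1,-1],
  "offset": [
    [0,0,0],
    [0,0,0],
    [0,0,0],
    [0,0,0]
  ],
  "turn": [
    [0,0,0],
    [0,0,0],
    [0,0,0],
    [0,0,0]
  ]
}}

```text
time_s: 13.45
ee_pos: [0.5769, -0.08, 0.0427]
tool_rot: [0.23, 3.133, -0.0]
contact_force: [-0.9, 0.1, 5.6]
gripper_width: 0.0167
gripper_force: 29.6
```

```bash
python3 -c "
from h import *
st();to([.577,-.080,.044])"
```

```text
t 13.45 p [ 0.5769 -0.08    0.0427] yaw_deg 81.6 Ftool [ 0.89 -0.02 -5.63] Tz -0.015 q6 -1.6058 -0.006 w 0.01672765073988745 29.61656928062439
t 13.45 pos [ 0.5769 -0.08    0.0427] q [-0.182  0.052  1.858 -0.     1.231 -1.606] offset [-0.004  0.001 -0.053] tilt turn [-0.     0.005  0.   ] F [-0.89  0.11  5.63] T [-0.004  0.216 -0.015] w 0.01672765073988745 tooly [ 0.146  0.989 -0.   ]
```

>>> {"method": "step_arm", "body": {
  "jaw": [-1,-1,-1,-1,-1,-1,-1,-1,-1],
  "offset": [
    [0,0,-0.6],
    [0,0,-1.6],
    [0,0,-3],
    [0,0,-4.4],
    [0,0,-5.8],
    [0,0,-7.2],
    [0,0,-8.6],
    [0,0,-9.5],
    [0,0,-9.5]
  ],
  "turn": [
    [0,0,0],
    [0,0,0],
    [0,0,0],
    [0,0,0],
    [0,0,0],
    [0,0,0],
    [0,0,0],
    [0,0,0],
    [0,0,0]
  ]
}}

```text
time_s: 14.35
ee_pos: [0.5772, -0.0801, 0.2844]
tool_rot: [0.23, 3.128, -0.001]
contact_force: [-0.3, 0.0, -1.9]
gripper_width: 0.0169
gripper_force: 29.5
```

>>> {"method": "step_arm", "body": {
  "jaw": [-1,-1,-1,-1,-1,-1,-1,-1,-1,-1,-1],
  "offset": [
    [0.05,0.6,0],
    [0.1,1.6,0],
    [0.15,2.7,0],
    [0.2,3.8,0],
    [0.27,4.9,0],
    [0.34,6,0],
    [0.4,7,0],
    [0.43,7.7,0],
    [0.43,7.7,0],
    [0.43,7.7,0],
    [0.43,7.7,0]
  ],
  "turn": [
    [0,0,0],
    [0,0,0],
    [0,0,0],
    [0,0,0],
    [0,0,0],
    [0,0,0],
    [0,0,0],
    [0,0,0],
    [0,0,0],
    [0,0,0],
    [0,0,0]
  ]
}}

```text
time_s: 15.45
ee_pos: [0.5941, 0.1114, 0.2795]
tool_rot: [-0.231, -3.133, 0.0]
contact_force: [-0.8, 0.3, -1.4]
gripper_width: 0.0172
gripper_force: 29.5
```

```bash
python3 - <<'E'
from h import *
st();to([.5943,.112,.215])
im,d=cams.get_image("side");cv2.imwrite("pics/s4.png",cv2.resize(im[150:270,270:400],None,fx=4.5,fy=4.5,interpolation=cv2.INTER_CUBIC))
E
```

```text
t 15.45 p [0.5941 0.1114 0.2795] yaw_deg 81.57 Ftool [0.87 0.14 1.36] Tz -0.009 q6 -1.2803 0.008 w 0.017165783450052735 29.51430380344391
t 15.45 pos [0.5941 0.1114 0.2795] q [ 0.143 -0.043  1.558 -0.     1.627 -1.28 ] offset [-0.005  0.024  2.581] tilt turn [-0.003 -0.005  0.   ] F [-0.84  0.26 -1.36] T [-0.044  0.019 -0.009] w 0.017165783450052735 tooly [ 0.147  0.989 -0.   ]
```

View pics/s4.png

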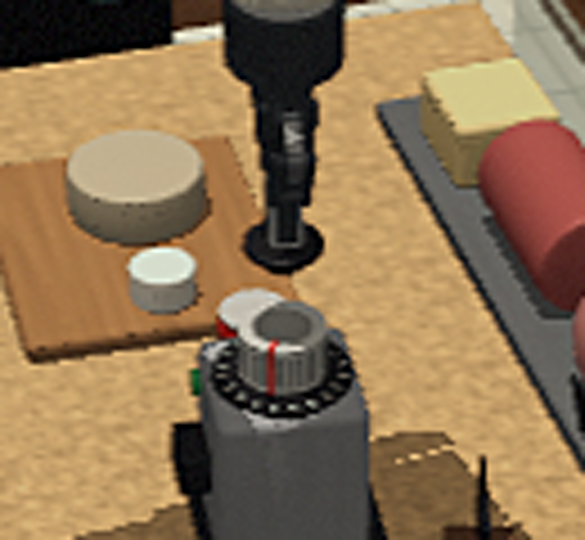

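The cap hangs upright, its disc at crop (284,243), above the ring's mouth at (290,325). I'll lower it slowly.

>>> {"method": "step_arm", "body": {
  "jaw": [-1,-1,-1,-1,-1,-1,-1,-1],
  "offset": [
    [0,0.02,0.5],
    [0,0.02,1],
    [0,0.02,1.3],
    [0,0.02,1.6],
    [0,0.02,1.8],
    [0,0.02,2.0],
    [0,0.02,2.2],
    [0,0.02,2.2]
  ],
  "turn": [
    [0,0,0],
    [0,0,0],
    [0,0,0],
    [0,0,0],
    [0,0,0],
    [0,0,0],
    [0,0,0],
    [0,0,0]
  ]
}}

```text
time_s: 16.3
ee_pos: [0.5941, 0.1125, 0.2241]
tool_rot: [-0.23, -3.132, 0.0]
contact_force: [0.3, 0.5, -1.0]
gripper_width: 0.0171
gripper_force: 29.5
```

>>> {"method": "step_arm", "body": {
  "jaw": [-1,-1,-1,-1,-1],
  "offset": [
    [0,0,0.1],
    [0,0,0.2],
    [0,0,0.28],
    [0,0,0.28],
    [0,0,0.28]
  ],
  "turn": [
    [0,0,0],
    [0,0,0],
    [0,0,0],
    [0,0,0],
    [0,0,0]
  ]
}}

```text
time_s: 16.8
ee_pos: [0.5943, 0.1125, 0.2179]
tool_rot: [0.23, 3.133, 0.0]
contact_force: [0.2, -0.5, 0.5]
gripper_width: 0.0166
gripper_force: 29.5
```

```bash
python3 - <<'E'
from h import *
st();to([.5943,.112,.2167])
E
```

```text
t 16.8 p [0.5943 0.1125 0.2179] yaw_deg 81.6 Ftool [-0.31 -0.45 -0.46] Tz 0.056 q6 -1.2792 0.0 w 0.016624422959231576 29.514122307300568
t 16.8 pos [0.5943 0.1125 0.2179] q [ 0.145 -0.026  1.64   0.     1.527 -1.279] offset [-0.003 -0.021  0.047] tilt turn [ 0.     0.001 -0.   ] F [ 0.24 -0.49  0.46] T [-0.021  0.009  0.056] w 0.016624422959231576 tooly [0.146 0.989 0.   ]
```

>>> {"method": "step_arm", "body": {
  "jaw": [-1,-1,-1,-0.6,-0.4,-0.2,0,0.3,0.3],
  "offset": [
    [0,0,0.04],
    [0,0,0.04],
    [0,0,0.04],
    [0,0,0.04],
    [0,0,0.04],
    [0,0,0.04],
    [0,0,0.04],
    [0,0,0.04],
    [0,0,0.04]
  ],
  "turn": [
    [0,0,0],
    [0,0,0],
    [0,0,0],
    [0,0,0],
    [0,0,0],
    [0,0,0],
    [0,0,0],
    [0,0,0],
    [0,0,0]
  ]
}}

```text
time_s: 17.7
ee_pos: [0.5943, 0.1125, 0.2168]
tool_rot: [0.23, 3.133, -0.0]
contact_force: [0.1, -0.4, -0.5]
gripper_width: 0.0558
gripper_force: 0.0
```

>>> {"method": "step_arm", "body": {
  "jaw": [0.3,0.3,0.3,0.3,0.3,0.3,0.3,0.3,0.3,0.3],
  "offset": [
    [0,0,-0.5],
    [0,0,-1.2],
    [0,0,-2],
    [0,0,-3],
    [0,0,-3.5],
    [5,0,-3.5],
    [5,0,-3.5],
    [5,0,-3.5],
    [5,0,-3.5],
    [5,0,-3.5]
  ],
  "turn": [
    [0,0,0],
    [0,0,0],
    [0,0,0],
    [0,0,0],
    [0,0,0],
    [0,0,0],
    [0,0,0],
    [0,0,0],
    [0,0,0],
    [0,0,0]
  ]
}}

```text
time_s: 18.7
ee_pos: [0.4706, 0.1309, 0.3053]
tool_rot: [0.229, 3.131, 0.001]
contact_force: [0.3, 0.2, -0.2]
gripper_width: 0.0554
gripper_force: 0.0
```

```bash
python3 - <<'E'
from h import *
st()
im,d=cams.get_image("top");P=pts("top",d)
m=np.zeros(d.shape,bool);m[165:240,265:335]=1
for lo,hi in((.186,.205),(.214,.23)):
    q=P[m&(P[...,2]>lo)&(P[...,2]<hi)];print(len(q),q.mean(0).round(4),q[:,2].min(),q[:,2].max(),cv2.minEnclosingCircle(q[:,:2].astype(np.float32)) if len(q) else"")
s,_=cams.get_image("side")
o=np.hstack([cv2.resize(im[165:255,262:342],(400,450),interpolation=cv2.INTER_CUBIC),cv2.resize(s[180:270,295:375],(400,450),interpolation=cv2.INTER_CUBIC)])
cv2.imwrite("pics/c5.png",o)
E
```

```text
t 18.7 p [0.4706 0.1309 0.3053] yaw_deg 81.62 Ftool [-0.25  0.24  0.23] Tz -0.005 q6 -1.2055 0.07 w 0.05541667672769349 0.0<stdin>:6: RuntimeWarning: Mean of empty slice.
  ret = um.true_divide(
Traceback (most recent call last):
ValueError: zero-size array to reduction operation minimum which has no identity
```

The arm hides the mill from the top camera, so I move clear toward the robot and look again.

>>> {"method": "step_arm", "body": {
  "jaw": [0.3,0.3,0.3,0.3,0.3,0.3,0.3,0.3,0.3,0.3],
  "offset": [
    [0,2,0],
    [0,4,0],
    [0,6,0],
    [0,8,0],
    [0,10,0],
    [0,10,0],
    [0,10,0],
    [0,10,0],
    [0,10,0],
    [0,10,0]
  ],
  "turn": [
    [0,0,0],
    [0,0,0],
    [0,0,0],
    [0,0,0],
    [0,0,0],
    [0,0,0],
    [0,0,0],
    [0,0,0],
    [0,0,0],
    [0,0,0]
  ]
}}

```text
time_s: 19.75
ee_pos: [0.5074, 0.3772, 0.3048]
tool_rot: [0.232, 3.132, 0.001]
contact_force: [0.1, 0.4, -1.1]
gripper_width: 0.0556
gripper_force: 0.0
```

```bash
python3 - <<'E'
from h import *
im,d=cams.get_image("top");P=pts("top",d)
s,_=cams.get_image("side")
o=np.hstack([cv2.resize(im[165:255,262:342],(400,450),interpolation=cv2.INTER_CUBIC),cv2.resize(s[180:270,295:375],(400,450),interpolation=cv2.INTER_CUBIC)])
cv2.imwrite("pics/c5.png",o)
m=np.zeros(d.shape,bool);m[165:240,265:335]=1
for lo,hi in((.186,.205),(.214,.23)):
    q=P[m&(P[...,2]>lo)&(P[...,2]<hi)];print(len(q))
    if len(q):print(q.mean(0).round(4),q[:,2].min(),q[:,2].max(),cv2.minEnclosingCircle(q[:,:2].astype(np.float32)))
E
```

```text
480
[0.5918 0.111  0.1931] 0.18606981207283635 0.2048909415437301 ((0.593773365020752, 0.11162591725587845), 0.030044158920645714)
60
[0.5942 0.1116 0.2211] 0.2147151217307388 0.22904695622824 ((0.5951924324035645, 0.11157450079917908), 0.009194557555019855)
```

View pics/c5.png

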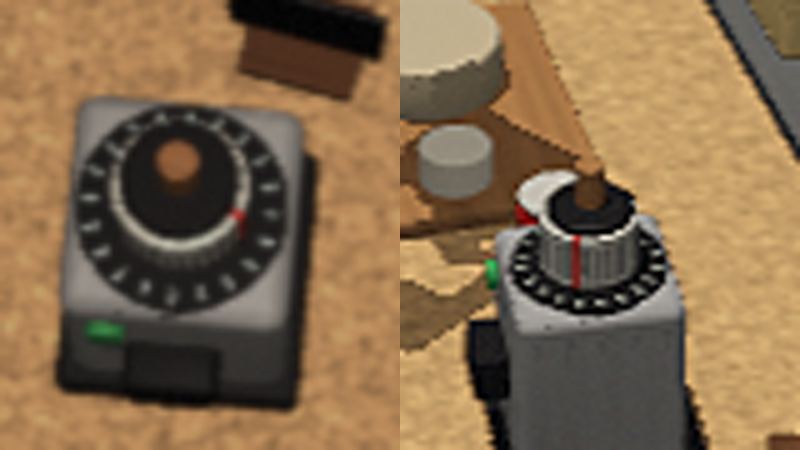

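The cap sits flat in the ring, its knob centred at crop (178,160) and its top at about z 0.222 as it must be. The stripe is unchanged at (238,218). I'll hand in.

```bash
python3 -c "
from station import ticket
print(ticket.sign_off())"
```

```text
the job is handed in; nothing more can be done
None
```

The job is handed in: the burrs touched gently two clicks in (about 0.25 N m), the ring was backed off three clicks and the cap is seated in its mouth; the sign-off gave no verdict.

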